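Fit the cover plate whose bolt holes match the vacuum port

ROBOT

A 7-joint arm with a two-finger parallel gripper is mounted at the origin on a cart in front of the work surface, level with it; the furniture and walls round the work are solid. World frame = base frame: x ahead of the robot, y to its left, z up, the work surface at z = 0. Lengths are in m, angles in rad, forces in N, time in s.
With the tool pointing down it reaches from about 0.425 to 0.875 m from the base axis. Payload 8.4 kg.
Tool frame: the origin (TCP) lies on the centre line of the jaws, within the pads' length; the fingertips stand 8 mm ahead of it and the grasp point (between the pads) lies 11 mm behind it; z points along the fingers, y is the direction in which the jaws open and shut (so a half turn about z gives the same grasp; the last joint's range is limited). The gripper opens to 87 mm and grips with 3 to 60 N. Pads are 19 mm wide; open, the fingers measure 117 mm over their backs; the gripper's body (75 mm by 190 mm) begins 51 mm behind the grasp point.
Start: joints at [-0.099, 0.333, 0.04, 1.465, -0.013, 1.343, -0.059], TCP at [0.65, -0, 0.231] pointing down, gripper open.
Joint ranges: [-2.58, 2.58], [-0.38, 2.09], [-1.3, 1.39], [0.25, 2.4], [-1.5, 4.64], [0.08, 2.09], [-2.65, 2.65]. Speed limits (rad/s): [2.22, 2.22, 2.79, 2.79, 3.14, 3.14, 3.14].

INTERFACE

Orientations are given as a rotation vector (axis times angle).
In Python, from workcell import observe, snapshot, camera_model, workorder gives the robot as it stands.
- The arm moves only by the tool step_arm, never from a script. Its argument "motion" is a list of rows, each a list of 4 numbers: the shift along the tool's x, y, z in cm, then the turn about the tool's z in rad. A call has 1 to 12 rows; each row shifts and turns the commanded pose from where the row before left it, along the tool's axes as they then stand; what a row does not reach is not made up. A row lasts 1/8 s, in which the tool goes at most 62.5 mm and 10.7 degrees, less where a joint would pass 70% of its speed; a pose out of reach is approached as far as the arm can. A call with a gripper value outside its range is refused whole. "fingers" is the gripper's target within -1 to 1 (shut at 1, half-way at 0, fully open at -1), set as the call begins (left out, the last holds). The fingers move at their own pace and stop on an object; "newtons" is the grip in N (left out, the last holds). Time passes only in rows, so rows that do not move let the fingers close. It gives the time, the measured TCP pose, the force and the opening at its end, in the units of the state.
- observe(): the state, without advancing time (a new reading comes with each control period).
- snapshot(name): name is "scene" or "side" or "wrist"; returns the picture (480x640x3 uint8, blue, green, red); there is no depth.
- camera_model(name): a dict with "vfov" (degrees; the focal length in pixels is half the picture's height over the tangent of half this angle, whatever the lens; pixels are square), "cx", "cy" (the principal point, pixels), "cam_to_world" (4x4, takes a point from camera to world coordinates); the wrist camera has in their place "T_tool_cam" (4x4, takes a point from camera to tool coordinates, whose origin is the TCP and whose axes are the flange's). Camera axes: x right, y down, z forward; pixel columns grow to the right and rows downward; lengths in m; the calibration is good to about 2 mm. A picture is of the moment at which its call begins: read the wrist's pose just before it. camera_model takes no time and is no camera call.
- workorder.sign_off(): hands the job in, once; it reports no verdict.
The state is a dict: "time": time; "q": joint angles; "joint_vel": joint speeds; "joint_efforts": joint torques, N m; "position": TCP position; "tcp_rot": TCP orientation; "force": force on the tool from outside, world axes, zero at the start; "torque": the same for the moment, N m; "grip_width": finger opening in m.
Only numpy, scipy, OpenCV 4.12 (cv2) and the standard library are available. Lean on these libraries where they do the work, as an engineer would, in place of code of your own. Each camera call takes 0.05 s, during which the arm holds its last target.

TASK

One of the three square cover plates standing in the blue rack has bolt holes that match the four studs of the grey vacuum port: take that one out by its top edge, lay it flat on the bench with its black grip post up, and let go of it. Then take it by the grip post and lower it over the studs, without dropping it, until it lies flat on the port, and let go. Leave the other two plates in the rack and do not disturb the brown bottle, the petri dish or the orange foam rack.

Things in the scene. Friction and masses are not known exactly. Their poses are not given: they have to be found in the camera images.
- cover_rect: aluminium plate 80x80x8 mm, four 11 mm through holes, 56 mm apart along x, 32 mm along y (fits); black grip post 20x20 mm, 42 mm high, central on its upper face, sides parallel to the plate's. Origin: centre of the plate's underside; z along the post, x, y along the plate's edges. 0.1-0.2 kg. Starts on edge in a rack slot: z along the rack's +x, x down, top edge 90 mm above the bench.
- cover_square: aluminium plate 80x80x8 mm, four 11 mm holes in a 56 mm square (does not fit); black grip post 20x20 mm, 42 mm high, central on its upper face, sides parallel to the plate's. Origin: centre of the plate's underside; z along the post, x, y along the plate's edges. 0.1-0.2 kg. Starts on edge in a rack slot: z along the rack's +x, x down, top edge 90 mm above the bench.
- cover_three: aluminium plate 80x80x8 mm, three 11 mm holes in a triangle (does not fit); black grip post 20x20 mm, 42 mm high, central on its upper face, sides parallel to the plate's. Origin: centre of the plate's underside; z along the post, x, y along the plate's edges. 0.1-0.2 kg. Starts on edge in a rack slot: z along the rack's +x, x down, top edge 90 mm above the bench.
- rack: blue rack, fixed, 70x318 mm, 33 mm high. Origin: centre of its underside, on the bench; y along its length, x away from the robot. Three slots at y = -100, 0, +100 mm, each 84 mm long in y and 10 mm wide in x (about x = 0), floor 10 mm above the bench, lips up to 33 mm only at the slot ends, over 5 mm of the plate; one cover stands in each, which varies. Covers pull straight up.
- port_seat (a point): centre of the flat seat, 30 mm above the bench, of the fixed grey vacuum port (110x94 mm, hose tail to 97 mm at +x). z up. Four studs 6 mm thick, 18 mm high, tips tapered, at x = +-28, y = +-16 mm. The cover fits either way round (half a turn), its x along this x; seated, its underside lies on the seat.
- bottle: bystander: amber reagent bottle with black cap, 46 mm across, 85 mm high, loose. Origin: centre of its underside.
- dish: bystander: round petri dish with pink contents, 59 mm across, 15 mm high, loose. Origin: centre of its underside.
- float_rack: bystander: flat orange foam tube rack, 60 x 90 x 12 mm, loose. Origin: centre of its underside.

How it is judged:
By the outcome, as a careful person would: the job done as asked, in the order asked, and still so for the second after the job is handed in, with the robot touching nothing.
It also fails if it takes over 54 s, if anything falls off the work surface, if the arm or the gripper's body presses on something with over 40 N, if the wrist force passes 120 N, or if a joint passes its speed limit or range.

## Working session

There is one attempt and no reset: what is moved stays moved. The work goes in short steps, Python scripts to look and compute and a tool call to move; the robot and the scene stay as the last step left them, time stands still between calls to the robot, and variables do not carry over. Pictures are saved under pics/ and viewed, and the job is handed in when it is done.

Besides the shell and the picture viewer there is one more tool, called after ">>>" in YAML: its name, and indented under it one key for each argument. step_arm: Moves the arm, as the interface text tells. Its arguments: {"type":"object","properties":{"motion":{"type":"array","items":{"type":"array","items":{"type":"number"}}},"fingers":{"type":"number"},"newtons":{"type":"number"}},"required":["motion"]}

```bash
ls; mkdir -p pics
python3 - <<'E'
from workcell import *
import cv2
print(observe())
for n in ("scene","side","wrist"):
    cv2.imwrite(f"pics/{n}0.png",snapshot(n)); print(n,camera_model(n))
E
```

```text
pics
{'time': 0.0, 'q': array([-0.09921166,  0.33390719,  0.03985908,  1.46628053, -0.01340698,
        1.34329964, -0.05850781]), 'joint_vel': array([-1.12427044e-03, -1.22973058e-03, -1.94451336e-03, -2.17892052e-03,
        5.94283571e-05,  6.89756576e-05, -1.34516977e-03]), 'joint_efforts': array([ 1.06989024e-03, -6.56351209e+01,  1.33598529e+00, -4.03798449e+01,
       -5.97442500e-02,  4.47441044e-02,  1.62792835e-04]), 'position': array([ 6.49537647e-01, -1.00165821e-05,  2.29656929e-01]), 'tcp_rot': array([-2.22067887e+00, -2.22067626e+00,  1.91503750e-03]), 'force': array([-0.36129304,  0.2533075 ,  0.32555646]), 'torque': array([ 9.16858327e-02, -1.17347082e-05, -3.17416629e-02]), 'grip_width': 0.0871815718828777}
scene {'vfov': 49.57132789835711, 'cx': 317.6192961856859, 'cy': 240.7797016838108, 'cam_to_world': array([[ 0.63331955, -0.31986652,  0.70469266, -0.56070715],
       [-0.77384073, -0.27206488,  0.57197135, -0.9381471 ],
       [ 0.00876764, -0.90756053, -0.41982975,  0.75375269],
       [ 0.        ,  0.        ,  0.        ,  1.        ]])}
side {'vfov': 57.89642946085002, 'cx': 328.57611609705594, 'cy': 247.28861303090483, 'cam_to_world': array([[-0.99681101,  0.04855303, -0.06332777,  0.66488789],
       [ 0.07834371,  0.4446024 , -0.89229534,  1.15911494],
       [-0.01516796, -0.89441115, -0.4469884 ,  0.66698695],
       [ 0.        ,  0.        ,  0.        ,  1.        ]])}
wrist {'vfov': 65.24742455509389, 'cx': 320.35922504883973, 'cy': 242.91251181305915, 'T_tool_cam': array([[ 4.88766280e-05, -9.64173561e-01, -2.65272203e-01,
         7.23418310e-02],
       [ 9.99999712e-01,  2.47958514e-04, -7.16993440e-04,
         1.09327396e-04],
       [ 7.57082620e-04, -2.65272092e-01,  9.64173296e-01,
        -1.54035103e-01],
       [ 0.00000000e+00,  0.00000000e+00,  0.00000000e+00,
         1.00000000e+00]])}
```

View pics/scene0.png

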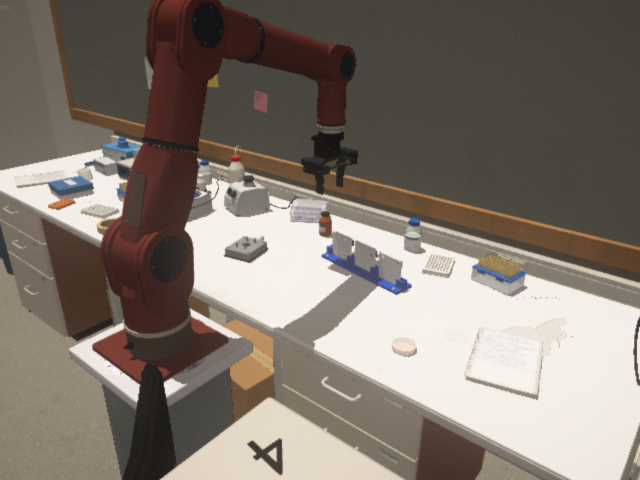

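View pics/side0.png

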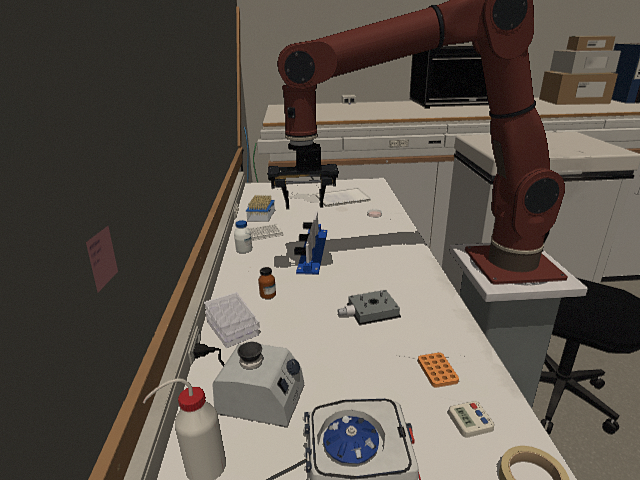

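View pics/wrist0.png

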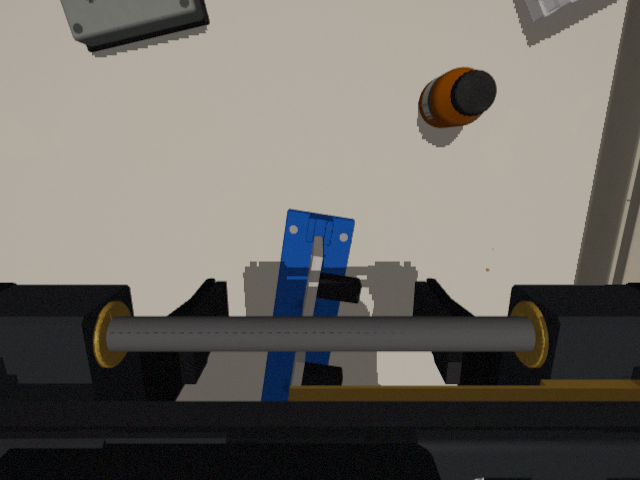

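Run:
```python
import cv2
a=cv2.imread("pics/scene0.png")
cv2.imwrite("pics/z1.png",cv2.resize(a[225:295,315:415],None,fx=8,fy=8,interpolation=cv2.INTER_CUBIC))
cv2.imwrite("pics/z2.png",cv2.resize(a[200:270,210:340],None,fx=6,fy=6,interpolation=cv2.INTER_CUBIC))
```

```text
(no output)
```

View pics/z1.png

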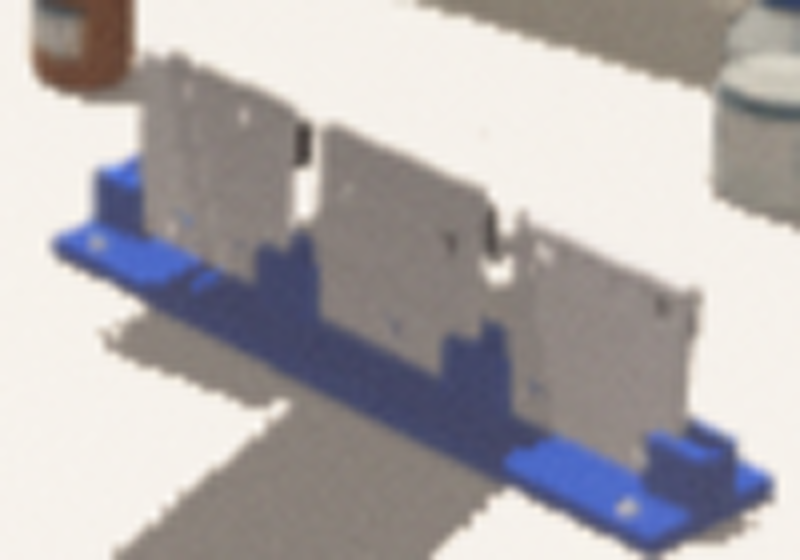

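View pics/z2.png

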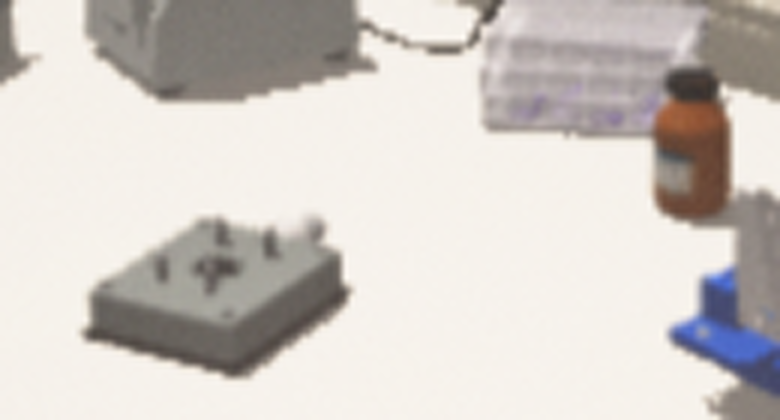

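```bash
cat > h.py <<'E'
import numpy as np, cv2
from scipy.spatial.transform import Rotation as R
from workcell import *
def f(m): return 240/np.tan(np.radians(m["vfov"]/2))
def pose(s=None):
    s=s or observe(); T=np.eye(4); T[:3,:3]=R.from_rotvec(s["tcp_rot"]).as_matrix(); T[:3,3]=s["position"]; return T
def ctw(n,T=None):
    m=camera_model(n); return m,(m["cam_to_world"] if n!="wrist" else (pose() if T is None else T)@m["T_tool_cam"])
def cast(n,uv,z,T=None):
    m,C=ctw(n,T); o=[]
    for u,v in np.atleast_2d(uv):
        d=C[:3,:3]@np.array([(u-m["cx"])/f(m),(v-m["cy"])/f(m),1]); o.append(C[:3,3]+d*(z-C[2,3])/d[2])
    return np.round(np.array(o),4)
def proj(n,P,T=None):
    m,C=ctw(n,T); p=(np.atleast_2d(P)-C[:3,3])@C[:3,:3]
    return np.c_[p[:,0]/p[:,2]*f(m)+m["cx"],p[:,1]/p[:,2]*f(m)+m["cy"]].round(1)
E
python3 - <<'E'
from h import *
print("rackend?",cast("wrist",[(288,210),(354,219),(293,230),(344,238)],.01))
print("plate top",cast("wrist",[(318,236),(313,258)],.09))
print("bottle cap",cast("wrist",[(473,92)],.085))
print("port", cast("wrist",[(78,28),(188,2)],.03))
# scene
o=lambda x,y,s,X,Y:(x/s+X,y/s+Y)
print("studs base scene",cast("scene",[o(162,280,6,210,200),o(222,242,6,210,200),o(270,255,6,210,200),o(210,290,6,210,200)],.03))
print("port corners",cast("scene",[o(90,295,6,210,200),o(235,330,6,210,200),o(342,255,6,210,200),o(210,220,6,210,200)],.03))
print("rack ends scene",cast("scene",[o(55,245,8,315,225),o(770,485,8,315,225),o(650,545,8,315,225)],.01))
print("dish/float",cast("scene",[(403,345)],.015),cast("side",[(438,370)],.012))
E
```

```text
rackend? [[ 0.6165  0.0039  0.01  ]
 [ 0.6834 -0.0053  0.01  ]
 [ 0.6212 -0.0168  0.01  ]
 [ 0.6736 -0.0253  0.01  ]]
plate top [[ 0.6475 -0.0027  0.09  ]
 [ 0.6433 -0.0214  0.09  ]]
bottle cap [[0.7629 0.1066 0.085 ]]
port [[0.4441 0.1635 0.03  ]
 [0.5391 0.1829 0.03  ]]
studs base scene [[0.4505 0.2175 0.03  ]
 [0.5052 0.2284 0.03  ]
 [0.5104 0.1961 0.03  ]
 [0.4586 0.1888 0.03  ]]
port corners [[0.4131 0.2328 0.03  ]
 [0.4337 0.1438 0.03  ]
 [0.5359 0.1661 0.03  ]
 [0.5213 0.2549 0.03  ]]
rack ends scene [[ 0.6087 -0.0072  0.01  ]
 [ 0.6243 -0.3254  0.01  ]
 [ 0.5599 -0.3146  0.01  ]]
dish/float [[ 0.3555 -0.4579  0.015 ]] [[0.3848 0.4641 0.012 ]]
```

>>> step_arm:
  motion:
    - [4,-2.5,0,0]
    - [4,-2.5,0,0]
    - [4,-3,0,0]
    - [0,0,0,0]
    - [0,0,0,0]

```text
time: 0.78
position: [0.5701, 0.1195, 0.2305]
tcp_rot: [2.221, 2.221, -0.0]
force: [0.2, -0.5, 0.0]
grip_width: 0.0874
```

Run:
```python
from h import *
T=pose();np.save("T1.npy",T)
cv2.imwrite("pics/w1.png",snapshot("wrist")); print(T.round(4))
```

```text
[[ 1.000e-04  1.000e+00  1.000e-04  5.701e-01]
 [ 1.000e+00 -1.000e-04 -5.000e-04  1.195e-01]
 [-5.000e-04  1.000e-04 -1.000e+00  2.305e-01]
 [ 0.000e+00  0.000e+00  0.000e+00  1.000e+00]]
```

View pics/w1.png

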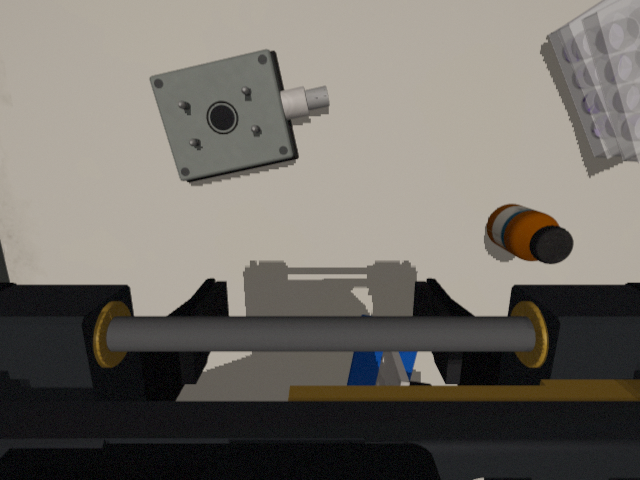

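>>> step_arm:
  motion:
    - [-5,3,0,0]
    - [-5,3,0,0.0]
    - [-5,2,0,0.07]
    - [-5,0,0,0.067]
    - [-2,0,0,0]
    - [0,0,0,0]
    - [0,0,0,0]

```text
time: 1.7
position: [0.644, -0.0976, 0.2305]
tcp_rot: [-2.365, -2.067, -0.001]
force: [-0.1, 0.3, -0.8]
grip_width: 0.0872
```

Run:
```python
from h import *
T=pose();np.save("T2.npy",T)
cv2.imwrite("pics/w2.png",snapshot("wrist")); print(T.round(4))
```

```text
[[ 1.341e-01  9.910e-01  0.000e+00  6.440e-01]
 [ 9.910e-01 -1.341e-01  1.200e-03 -9.760e-02]
 [ 1.200e-03 -1.000e-04 -1.000e+00  2.305e-01]
 [ 0.000e+00  0.000e+00  0.000e+00  1.000e+00]]
```

View pics/w2.png

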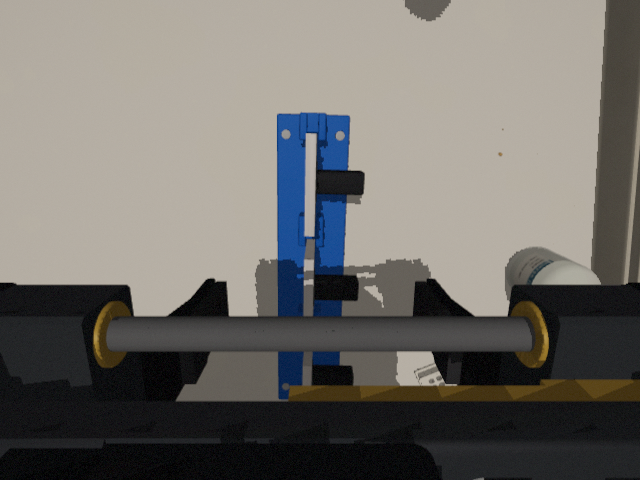

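Run:
```python
from h import *
T=np.load("T1.npy"); a=cv2.imread("pics/w1.png")
cv2.imwrite("pics/w1z.png",cv2.resize(a[40:190,140:300],None,fx=4,fy=4,interpolation=cv2.INTER_CUBIC))
c=cast("wrist",[(151,77),(271,50),(297,157),(182,181)],.03,T); print("corners@.03",c,c.mean(0))
print("circle",cast("wrist",[(222,117)],.03,T))
st=cast("wrist",[(184,105),(246,91),(256,130),(195,143)],.046,T); print("studtips",st,st.mean(0))
T=np.load("T2.npy"); a=cv2.imread("pics/w2.png")
cv2.imwrite("pics/w2z.png",cv2.resize(a[105:255,260:380],None,fx=4,fy=4,interpolation=cv2.INTER_CUBIC))
# plate top face white px
g=a.astype(int); m=((g.min(2)>140)&(g.max(2)-g.min(2)<40)).astype(np.uint8); m[:, :295]=0;m[:,330:]=0;m[:118]=0;m[245:]=0
n,l,s,ce=cv2.connectedComponentsWithStats(m)
for i in range(1,n):
    if s[i,4]>50:
        r=cv2.minAreaRect(cv2.findNonZero((l==i).astype(np.uint8))); b=cv2.boxPoints(r); print(s[i],r,cast("wrist",b,.09,T),"ctr",cast("wrist",[r[0]],.09,T))
```

```text
corners@.03 [[0.4219 0.2446 0.03  ]
 [0.5276 0.266  0.03  ]
 [0.5484 0.1764 0.03  ]
 [0.4402 0.1544 0.03  ]] [0.484525 0.21035  0.03    ]
circle [[0.4817 0.2114 0.03  ]]
studtips [[0.454  0.2202 0.046 ]
 [0.5074 0.2313 0.046 ]
 [0.5143 0.1998 0.046 ]
 [0.4606 0.189  0.046 ]] [0.484075 0.210075 0.046   ]
[305 133  11 103 996] ((309.7330322265625, 184.04751586914062), (9.806291580200195, 102.08329010009766), 1.2188752889633179) [[ 0.6303 -0.0976  0.09  ]
 [ 0.6435 -0.0193  0.09  ]
 [ 0.6508 -0.0204  0.09  ]
 [ 0.6382 -0.0988  0.09  ]] ctr [[ 0.6409 -0.0576  0.09  ]]
```

View pics/w1z.png

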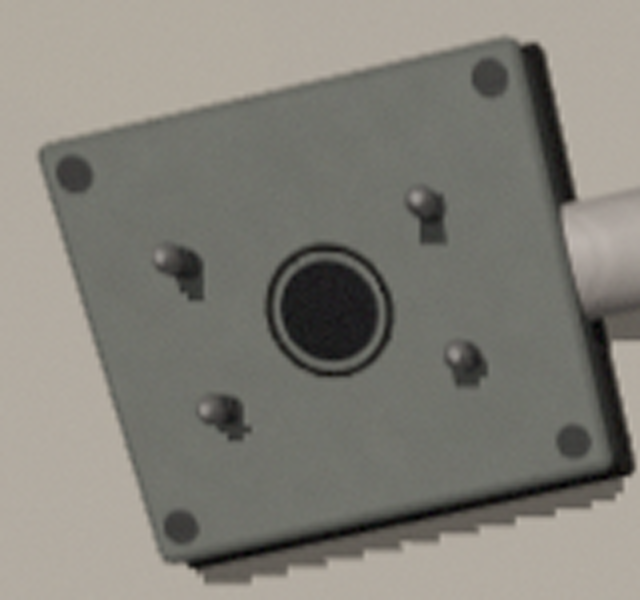

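View pics/w2z.png

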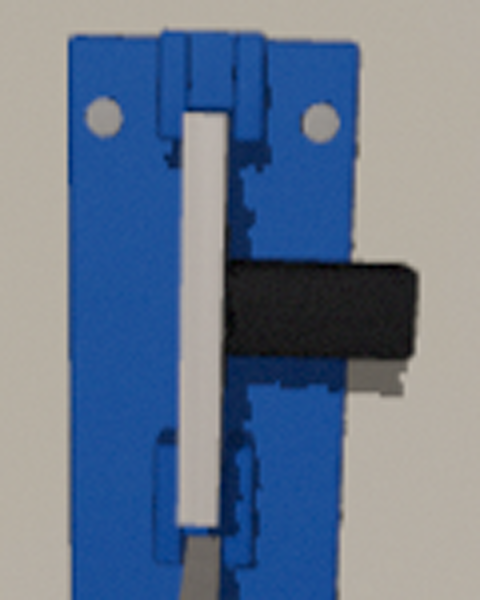

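>>> step_arm:
  motion:
    - [3.3,-0.45,0,0.02]
    - [3.3,-0.45,0,0]
    - [0,0,3,0]
    - [0,0,4,0]
    - [0,0,3,0]
    - [0,0,0,0]
    - [0,0,0,0]

```text
time: 2.62
position: [0.6453, -0.032, 0.1321]
tcp_rot: [2.387, 2.042, 0.002]
force: [0.2, 0.1, 0.4]
grip_width: 0.0871
```

Run:
```python
from h import *
T=pose();np.save("T3.npy",T)
cv2.imwrite("pics/w3.png",snapshot("wrist")); print(T.round(4))
```

```text
[[ 1.549e-01  9.879e-01  1.700e-03  6.453e-01]
 [ 9.879e-01 -1.549e-01  3.000e-04 -3.200e-02]
 [ 6.000e-04  1.600e-03 -1.000e+00  1.321e-01]
 [ 0.000e+00  0.000e+00  0.000e+00  1.000e+00]]
```

View pics/w3.png

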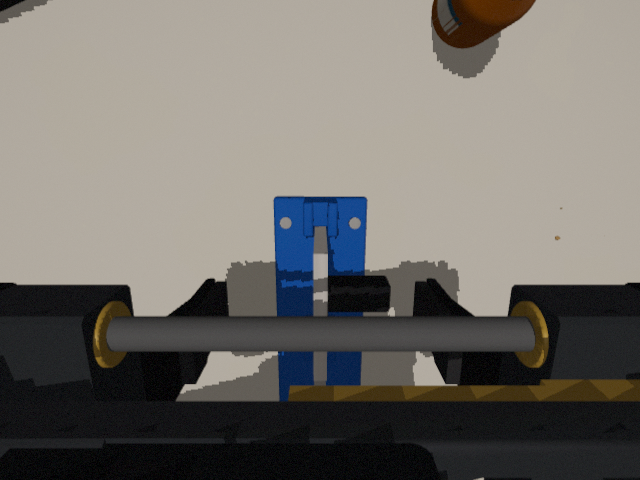

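>>> step_arm:
  motion:
    - [0,0,3.2,0]
    - [0,0,3,0]
    - [0,0,0,0]

```text
time: 3.05
position: [0.6437, -0.0328, 0.0678]
tcp_rot: [-2.387, -2.04, 0.003]
force: [-0.7, -0.7, 1.5]
grip_width: 0.0873
```

>>> step_arm:
  motion:
    - [0,0,0,0]
    - [0,0,0,0]
    - [0,0,0,0]
    - [0,0,0,0]
    - [0,0,0,0]
    - [0,0,0,0]
  fingers: 1
  newtons: 40

```text
time: 3.8
position: [0.6445, -0.0331, 0.0685]
tcp_rot: [-2.389, -2.04, 0.0]
force: [-0.2, -0.4, 0.5]
grip_width: 0.0353
```

>>> step_arm:
  motion:
    - [0,0,0,0]
    - [0,0,0,0]
    - [0,0,0,0]
    - [0,0,0,0]
    - [0,0,0,0]

```text
time: 4.42
position: [0.6445, -0.0331, 0.0685]
tcp_rot: [-2.389, -2.04, 0.0]
force: [-0.2, 0.3, -0.1]
grip_width: 0.0079
```

>>> step_arm:
  motion:
    - [0,0,-1,0]
    - [0,0,-2,0]
    - [0,0,-3,0]
    - [0,0,-3,0]
    - [0,0,-2,0]
    - [0,0,0,0]

```text
time: 5.18
position: [0.6454, -0.0331, 0.1808]
tcp_rot: [2.387, 2.039, 0.004]
force: [0.3, -0.1, -2.0]
grip_width: 0.0076
```

Run:
```python
from h import *
T=pose();np.save("T4.npy",T)
cv2.imwrite("pics/w4.png",snapshot("wrist")); print(T.round(4))
a=snapshot("scene");u,v=proj("scene",T[:3,3])[0].astype(int);print(u,v)
b=snapshot("side");s,t=proj("side",T[:3,3])[0].astype(int);print(s,t)
z=lambda i,u,v:cv2.resize(i[v-45:v+45,u-60:u+60],None,fx=5,fy=5,interpolation=cv2.INTER_CUBIC)[:, :]
cv2.imwrite("pics/s4.png",cv2.resize(np.hstack([z(a,u,v),z(b,s,t)]),(800,300)))
```

```text
[[ 1.564e-01  9.877e-01  3.200e-03  6.454e-01]
 [ 9.877e-01 -1.564e-01  1.000e-04 -3.310e-02]
 [ 7.000e-04  3.200e-03 -1.000e+00  1.808e-01]
 [ 0.000e+00  0.000e+00  0.000e+00  1.000e+00]]
336 204
306 214
```

View pics/s4.png

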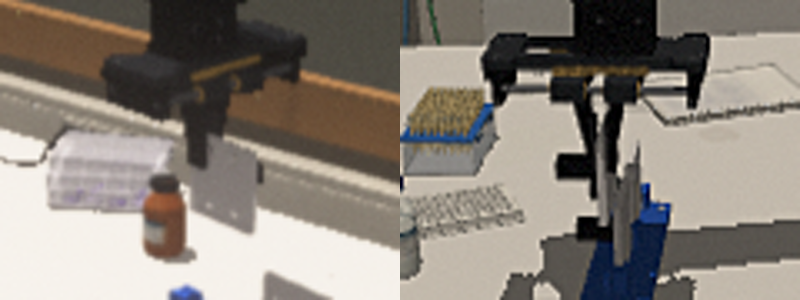

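View pics/w4.png

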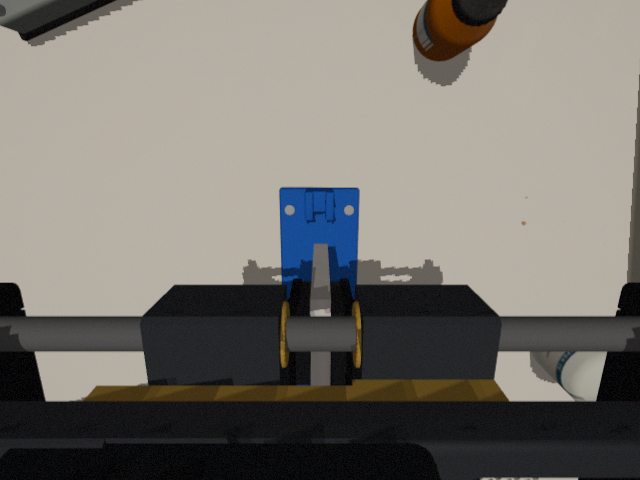

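>>> step_arm:
  motion:
    - [2.5,-0.6,0,0]
    - [4,-1.2,0,0]
    - [4,-1.2,0,0]
    - [3.3,-1.2,0,0]
    - [0,0,4,0]
    - [0,0,4,0]
    - [0,0,3,0]
    - [0,0,0.7,0]
    - [0,0,0,0]
    - [0,0,0,0]

```text
time: 6.58
position: [0.6253, 0.1099, 0.0626]
tcp_rot: [2.388, 2.04, 0.002]
force: [-0.6, -0.2, -1.1]
grip_width: 0.0075
```

>>> step_arm:
  motion:
    - [0,0,0.2,0]
    - [0,0,0.1,0]
    - [0,0,0,0]
    - [0,0,0,0]

```text
time: 7.08
position: [0.6246, 0.1098, 0.0586]
tcp_rot: [-2.389, -2.04, 0.0]
force: [-0.0, -1.1, -2.5]
grip_width: 0.0073
```

Run:
```python
from h import *
T=pose();print(observe()["force"])
a=snapshot("scene");u,v=proj("scene",T[:3,3])[0].astype(int);print(u,v)
b=snapshot("side");s,t=proj("side",T[:3,3])[0].astype(int);print(s,t)
z=lambda i,u,v:cv2.resize(i[v-45:v+45,u-60:u+60],None,fx=5,fy=5,interpolation=cv2.INTER_CUBIC)[:, :]
cv2.imwrite("pics/s5.png",cv2.resize(np.hstack([z(a,u,v),z(b,s,t)]),(800,300)))
```

```text
[-0.01473118 -1.11481102 -2.49618687]
297 230
316 274
```

View pics/s5.png

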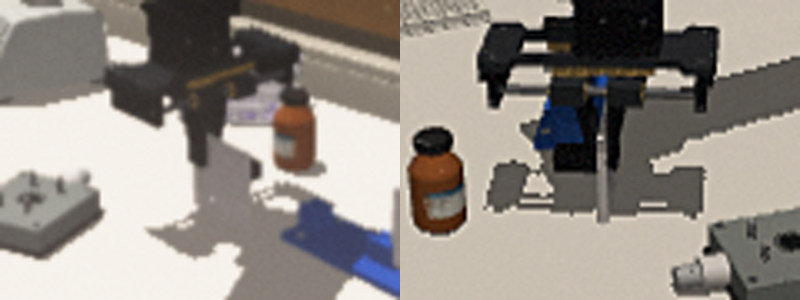

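>>> step_arm:
  motion:
    - [0,0,0.1,0]
    - [0,0,0,0]
    - [0,0,0,0]

```text
time: 7.55
position: [0.6248, 0.1099, 0.0585]
tcp_rot: [2.389, 2.04, 0.001]
force: [-3.1, -0.3, 6.0]
grip_width: 0.0077
```

>>> step_arm:
  motion:
    - [0,0,0.1,0]
    - [0,0,0,0]
    - [0,0,0,0]

```text
time: 7.92
position: [0.6251, 0.1098, 0.0584]
tcp_rot: [2.389, 2.04, 0.002]
force: [-5.5, -0.9, 14.4]
grip_width: 0.0079
```

>>> step_arm:
  motion:
    - [0,-0.2,-0.1,0]
    - [0,-0.3,0,0]
    - [0,-0.3,0,0]
    - [0,-0.3,0,0]
    - [0,0,0,0]
  fingers: 0.7

```text
time: 8.55
position: [0.6134, 0.1116, 0.0574]
tcp_rot: [-2.388, -2.041, 0.0]
force: [0.2, -0.1, 0.1]
grip_width: 0.0126
```

```bash
cat > look.py <<'E'
import sys
from h import *
T=pose();P=T[:3,3]+np.array([0,0,-.02])
a=snapshot("scene");u,v=proj("scene",P)[0].astype(int)
b=snapshot("side");s,t=proj("side",P)[0].astype(int)
z=lambda i,u,v:cv2.resize(i[v-38:v+37,u-50:u+50],(400,300),interpolation=cv2.INTER_CUBIC)
cv2.imwrite(f"pics/{sys.argv[1]}.png",np.hstack([z(a,u,v),z(b,s,t)]))
E
python3 look.py s6
```

```text
(no output)
```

View pics/s6.png

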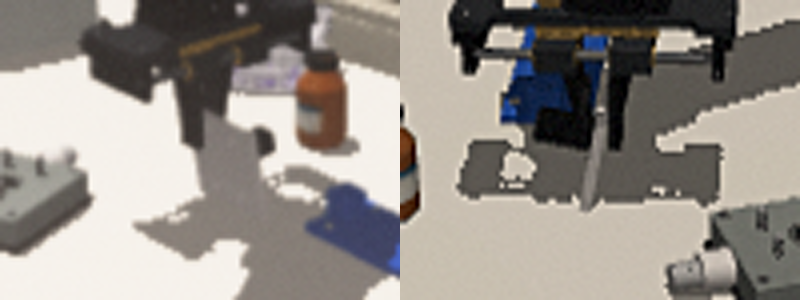

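>>> step_arm:
  motion:
    - [0,-0.3,0,0]
    - [0,-0.4,0.2,0]
    - [0,-0.3,0.3,0]
    - [0,0,0,0]
  fingers: 0.52

```text
time: 9.15
position: [0.6033, 0.1131, 0.0521]
tcp_rot: [-2.388, -2.04, 0.001]
force: [-0.4, 0.1, 0.2]
grip_width: 0.021
```

>>> step_arm:
  motion:
    - [0,-0.15,0.2,0]
    - [0,-0.15,0.4,0]
    - [0,-0.2,0.5,0]
    - [0,0,0.5,0]
    - [0,0,0.4,0]
    - [0,0,0,0]
  fingers: 0.17

```text
time: 9.9
position: [0.5988, 0.1137, 0.0321]
tcp_rot: [-2.389, -2.04, 0.001]
force: [0.7, -0.0, -0.7]
grip_width: 0.0363
```

```bash
python3 look.py s7
```

```text
(no output)
```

View pics/s7.png

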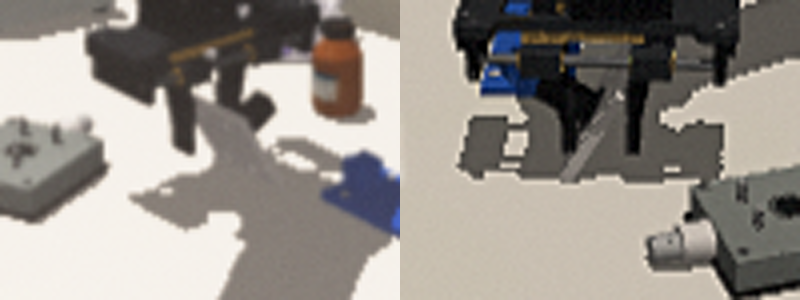

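>>> step_arm:
  motion:
    - [0,-0.1,0.2,0]
    - [0,-0.1,0.3,0]
    - [0,-0.1,0.3,0]
    - [0,-0.1,0.2,0]
    - [0,0,0,0]
  fingers: -0.15

```text
time: 10.62
position: [0.5948, 0.1145, 0.0225]
tcp_rot: [-2.389, -2.04, 0.0]
force: [-1.1, -0.1, -0.1]
grip_width: 0.0498
```

>>> step_arm:
  motion:
    - [0,-0.1,0.1,0]
    - [0,-0.1,0.2,0]
    - [0,-0.1,0.2,0]
    - [0,-0.1,0,0]
    - [0,0,0,0]
  fingers: -0.44

```text
time: 11.25
position: [0.5911, 0.115, 0.0176]
tcp_rot: [2.389, 2.04, 0.0]
force: [1.3, 0.6, -0.1]
grip_width: 0.0626
```

```bash
python3 look.py s8
```

```text
(no output)
```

View pics/s8.png

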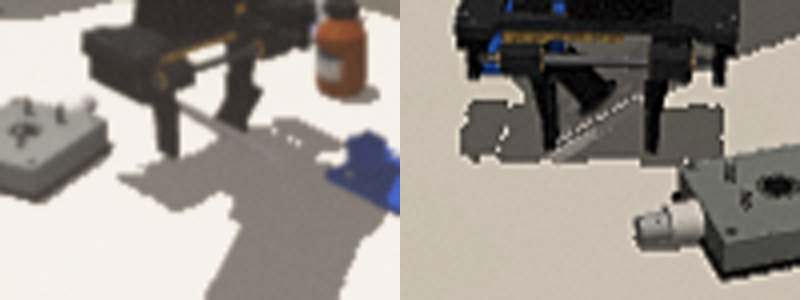

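>>> step_arm:
  motion:
    - [0,-0.1,0.1,0]
    - [0,-0.1,0.1,0]
    - [0,-0.05,0.2,0]
    - [0,0,0,0]
  fingers: -0.7

```text
time: 11.85
position: [0.5883, 0.1155, 0.0133]
tcp_rot: [-2.389, -2.04, 0.001]
force: [-0.8, -0.2, 0.2]
grip_width: 0.0741
```

>>> step_arm:
  motion:
    - [0,-0.2,0.1,0]
    - [0,-0.15,0.1,0]
    - [0,0,0,0]
    - [0,0,0,0]
  fingers: -0.8

```text
time: 12.35
position: [0.5851, 0.116, 0.0116]
tcp_rot: [-2.389, -2.04, 0.0]
force: [-0.4, -0.2, 0.6]
grip_width: 0.0782
```

```bash
python3 look.py s9
```

```text
(no output)
```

View pics/s9.png

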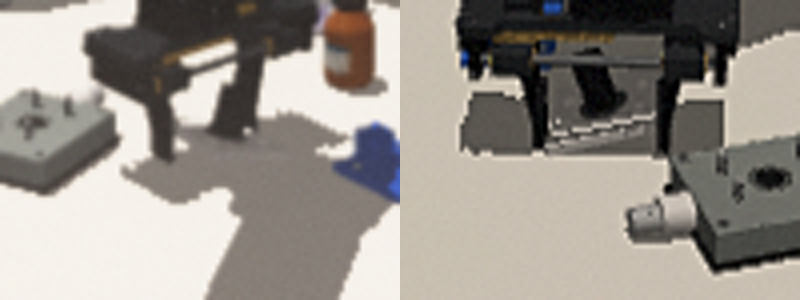

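>>> step_arm:
  motion:
    - [0,-0.1,0,0]
    - [0,-0.1,0,0]
    - [0,-0.05,0,0]
  fingers: -0.83

```text
time: 12.82
position: [0.5828, 0.1164, 0.0117]
tcp_rot: [2.389, 2.04, 0.001]
force: [1.8, -0.9, -0.2]
grip_width: 0.0798
```

>>> step_arm:
  motion:
    - [0,-0.1,0,0]
    - [0,0,0,0]
  fingers: -0.86

```text
time: 13.08
position: [0.5814, 0.1166, 0.0115]
tcp_rot: [-2.389, -2.04, 0.001]
force: [0.1, -1.3, 0.9]
grip_width: 0.0809
```

>>> step_arm:
  motion:
    - [0,0,0,0]
    - [0,0,0,0]
    - [0,0,0,0]
  fingers: -1

```text
time: 13.45
position: [0.5816, 0.1166, 0.0115]
tcp_rot: [-2.389, -2.04, 0.0]
force: [-0.2, 0.2, -0.4]
grip_width: 0.0869
```

```bash
python3 look.py s10
```

```text
(no output)
```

View pics/s10.png

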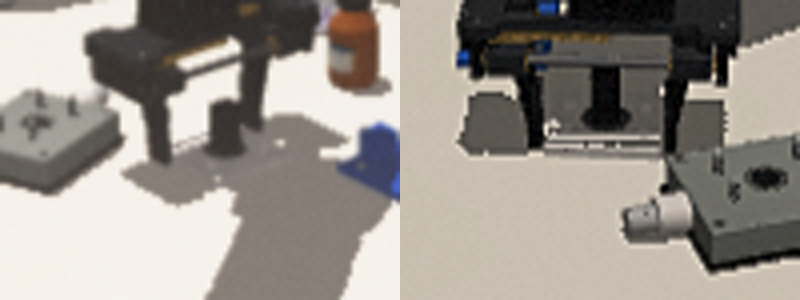

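>>> step_arm:
  motion:
    - [0,0,-1,0]
    - [0,0,-3,0]
    - [0,0,-6,0]
    - [-4,0,-6,0]
    - [-6,0,-5,0]
    - [-2,0,0,0]
    - [0,0,0,0]
    - [0,0,0,0]

```text
time: 14.55
position: [0.565, 0.0168, 0.2024]
tcp_rot: [-2.386, -2.041, 0.002]
force: [-0.3, 0.4, -0.4]
grip_width: 0.087
```

Run:
```python
from h import *
T=pose();np.save("T5.npy",T)
cv2.imwrite("pics/w5.png",snapshot("wrist")); print(T.round(4))
```

```text
[[ 1.547e-01  9.880e-01 -2.000e-03  5.650e-01]
 [ 9.880e-01 -1.547e-01  5.000e-04  1.680e-02]
 [ 2.000e-04 -2.000e-03 -1.000e+00  2.024e-01]
 [ 0.000e+00  0.000e+00  0.000e+00  1.000e+00]]
```

View pics/w5.png

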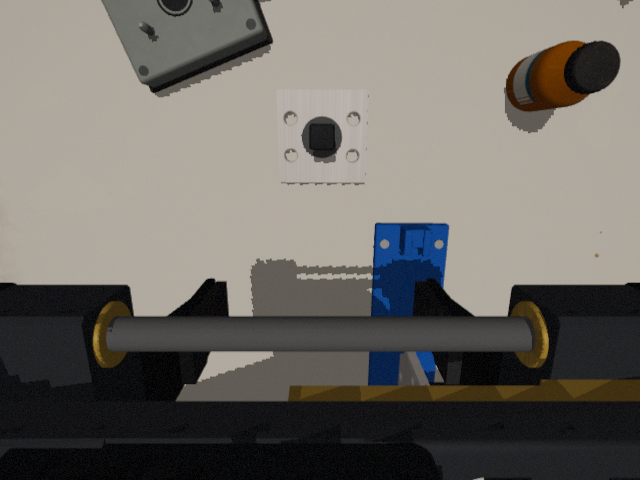

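Run:
```python
from h import *
T=np.load("T5.npy"); a=cv2.imread("pics/w5.png")
cv2.imwrite("pics/w5z.png",cv2.resize(a[80:195,265:380],None,fx=5,fy=5,interpolation=cv2.INTER_CUBIC))
h=cast("wrist",[(290.5,118.5),(353,118.5),(352,156),(291,156)],.008,T);print(h,h.mean(0))
b=cast("wrist",[(277,90),(367,90),(365,184),(281,184)],.008,T);print(b,b.mean(0))
m=(a[100:180,290:360].max(2)<45).astype(np.uint8)
n,l,s,ce=cv2.connectedComponentsWithStats(m);i=1+s[1:,4].argmax();print(s[i]+[290,100,0,0,0])
```

```text
[[0.5524 0.1104 0.008 ]
 [0.607  0.1018 0.008 ]
 [0.6018 0.07   0.008 ]
 [0.5472 0.0785 0.008 ]] [0.5771   0.090175 0.008   ]
[[0.545  0.1353 0.008 ]
 [0.622  0.1232 0.008 ]
 [0.6103 0.0431 0.008 ]
 [0.5337 0.0551 0.008 ]] [0.57775  0.089175 0.008   ]
[309 124  28  34 814]
```

View pics/w5z.png

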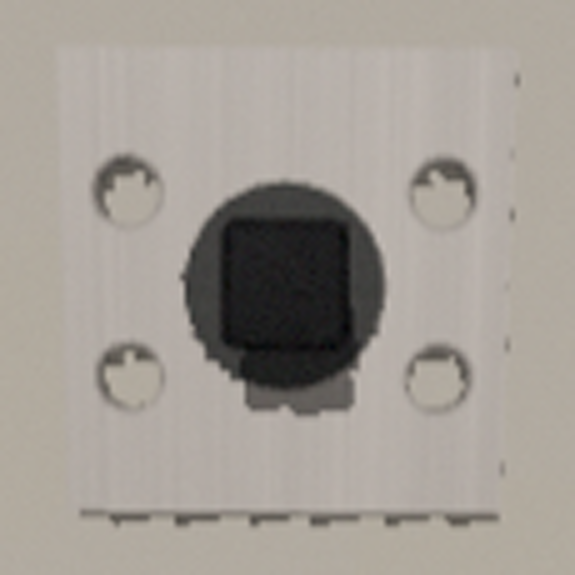

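Run:
```python
from h import *
T=np.load("T5.npy")
print(cast("wrist",[(322.3,136.8)],.05,T))
```

```text
[[0.5777 0.0904 0.05  ]]
```

>>> step_arm:
  motion:
    - [3.7,0.05,0,0]
    - [3.7,0.05,0,0]
    - [0,0,4,0]
    - [0,0,5,0]
    - [0,0,4,0]
    - [0,0,2,0]
    - [0,0,0,0]

```text
time: 15.48
position: [0.5762, 0.0893, 0.0511]
tcp_rot: [-2.385, -2.041, 0.006]
force: [0.3, -0.4, 0.9]
grip_width: 0.0868
```

>>> step_arm:
  motion:
    - [0.05,0.05,1.5,0]
    - [0,0,1.4,0]
    - [0,0,0,0]

```text
time: 15.85
position: [0.5779, 0.0884, 0.0234]
tcp_rot: [-2.388, -2.04, 0.003]
force: [-0.4, 0.5, 0.2]
grip_width: 0.0867
```

>>> step_arm:
  motion:
    - [0,0,0,0]
    - [0,0,0,0]
    - [0,0,0,0]
    - [0,0,0,0]
    - [0,0,0,0]
    - [0,0,0,0]
    - [0,0,0,0]
    - [0,0,0,0]
    - [0,0,0,0]
  fingers: 1
  newtons: 30

```text
time: 16.98
position: [0.5785, 0.0885, 0.0245]
tcp_rot: [-2.389, -2.04, 0.001]
force: [-1.7, 0.7, 1.2]
grip_width: 0.0202
```

```bash
python3 look.py s11
python3 - <<'E'
from h import *
print(observe()["grip_width"],pose().round(4))
E
```

```text
0.01956550394868449 [[ 1.563e-01  9.877e-01 -4.000e-04  5.785e-01]
 [ 9.877e-01 -1.563e-01 -0.000e+00  8.850e-02]
 [-1.000e-04 -4.000e-04 -1.000e+00  2.450e-02]
 [ 0.000e+00  0.000e+00  0.000e+00  1.000e+00]]
```

View pics/s11.png

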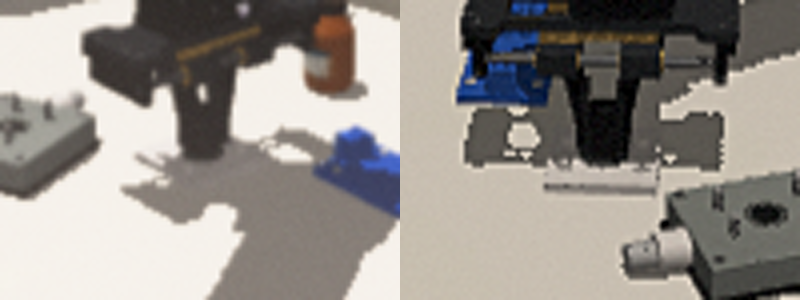

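>>> step_arm:
  motion:
    - [0,0,-1.5,0]
    - [0,0,-3,0]
    - [0,0,-3,-0.12]
    - [0,0,-2.5,-0.12]
    - [0,0,0,-0.119]
    - [3.4,-1.7,0,0]
    - [3.4,-1.7,0,0]
    - [3.4,-1.7,0,0]
    - [3.4,-1.7,0,0]
    - [0,0,0,0]
    - [0,0,0,0]
    - [0,0,0,0]

```text
time: 18.58
position: [0.4856, 0.2071, 0.1249]
tcp_rot: [1.988, 2.432, 0.0]
force: [-0.2, 0.4, -1.7]
grip_width: 0.0201
```

```bash
python3 look.py s12
python3 - <<'E'
from h import *
T=pose();np.save("T6.npy",T);print(observe()["grip_width"],T.round(4))
cv2.imwrite("pics/w6.png",snapshot("wrist"))
E
```

```text
0.01987484261443866 [[-1.990e-01  9.800e-01  1.000e-04  4.853e-01]
 [ 9.800e-01  1.990e-01 -2.000e-04  2.072e-01]
 [-2.000e-04  0.000e+00 -1.000e+00  1.246e-01]
 [ 0.000e+00  0.000e+00  0.000e+00  1.000e+00]]
```

View pics/s12.png

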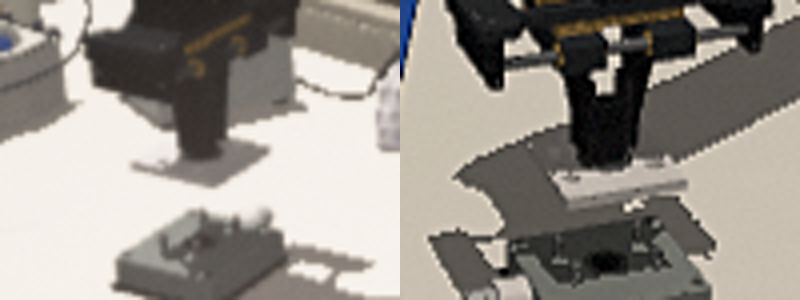

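View pics/w6.png

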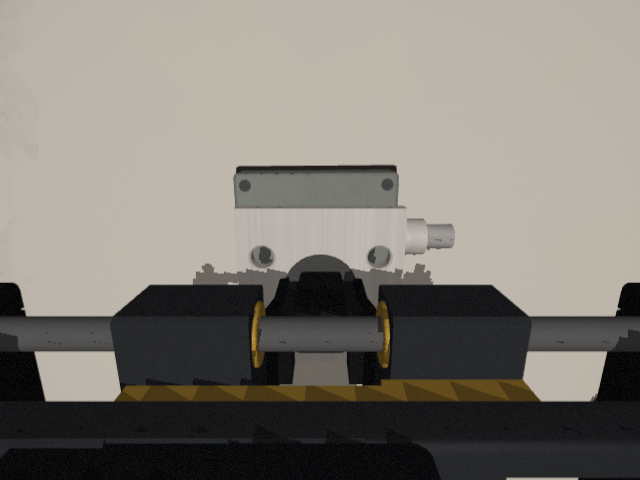

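Run:
```python
from h import *
T=np.load("T6.npy"); a=cv2.imread("pics/w6.png")
cv2.imwrite("pics/w6z.png",cv2.resize(a[155:285,220:420],None,fx=4,fy=4,interpolation=cv2.INTER_CUBIC))
def tool(p): return ((p-T[:3,3])@T[:3,:3]*1000).round(1)
print("holes",tool(cast("wrist",[(262,257),(379,257)],.1081,T)))
print("edge",tool(cast("wrist",[(236,208),(406,207)],.1081,T)))
print("bolts",tool(cast("wrist",[(245,185.5),(387.5,184)],.03,T)))
print("port edge",tool(cast("wrist",[(236,173.5),(397,173)],.03,T)))
# bolts in w1
T1=np.load("T1.npy")
b=cast("wrist",np.array([(74,174),(490,77),(574,440),(181,526)])/4+[140,40],.03,T1)
print("w1 bolts",b,b.mean(0),tool(b+[0,0,0]))
print("w1 circ",tool(cast("wrist",[(329/4+140,310/4+40)],.03,T1)), tool(np.array([.484,.2102,.03])))
```

```text
holes [[ 18.5 -27.8  16.5]
 [ 18.5  27.9  16.5]]
edge [[ 42.  -38.9  16.5]
 [ 42.6  39.3  16.5]]
bolts [[ 43.3 -49.8  94.6]
 [ 44.3  44.1  94.6]]
port edge [[ 51.1 -55.3  94.6]
 [ 51.4  50.1  94.6]]
w1 bolts [[0.4278 0.2394 0.03  ]
 [0.5199 0.2588 0.03  ]
 [0.5361 0.1827 0.03  ]
 [0.444  0.1632 0.03  ]] [0.48195  0.211025 0.03    ] [[ 43.  -50.   94.6]
 [ 43.7  44.1  94.6]
 [-34.1  44.8  94.6]
 [-34.9 -49.3  94.6]]
w1 circ [[ 4.4 -2.7 94.6]] [ 3.2 -0.7 94.6]
```

View pics/w6z.png

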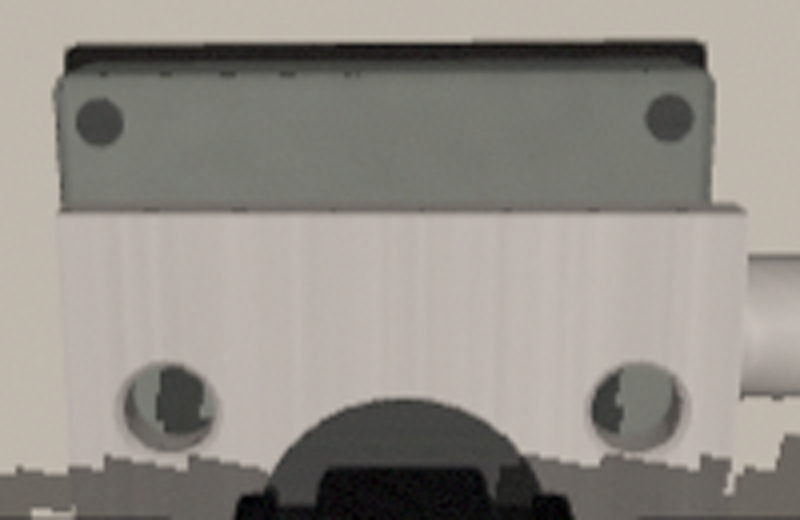

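Run:
```python
from h import *
T=np.load("T6.npy");T1=np.load("T1.npy")
def tool(p): return ((p-T[:3,3])@T[:3,:3]*1000).round(1)
t=np.array([(172,257),(420,198),(460,353),(213,408)])/4+[140,40]
for z in (.044,.046,.048):
    c=tool(cast("wrist",t,z,T1)); print(z,c[:,:2].tolist(),c.mean(0))
a=cv2.imread("pics/w1.png")
cv2.imwrite("pics/w1y.png",cv2.resize(a[80:155,170:270],None,fx=8,fy=8,interpolation=cv2.INTER_CUBIC))
# side/scene check: predicted tips/bases/circle for center in tool (4.4,-2.7)
for n,f in (("scene","pics/scene0.png"),("side","pics/side0.png")):
    im=cv2.imread(f); S=8
    for k,(cx,cy,col) in enumerate([(4.4,-2.7,(0,0,255)),(3.2,-.9,(0,255,0))]):
        P=[]
        for sx in(1,-1):
            for sy in (1,-1):
                w=T[:3,3]+T[:3,:3]@(np.array([cx+16*sx,cy+28*sy,0])/1000)
                for z in (.03,.048): P.append([w[0],w[1],z])
        p=proj(n,P)
        if k==0: u0,v0=p.mean(0).astype(int)-[50,37]; o=cv2.resize(im[v0:v0+75,u0:u0+100],None,fx=S,fy=S,interpolation=cv2.INTER_CUBIC)
        q=((p-[u0,v0]+.5)*S).astype(int)
        for i in range(0,8,2): cv2.line(o,tuple(map(int,q[i])),tuple(map(int,q[i+1])),col,1)
    cv2.imwrite(f"pics/ck_{n}.png",o)
```

```text
0.044 [[20.0, -29.5], [20.9, 25.4], [-11.3, 26.1], [-11.6, -29.9]] [ 4.5   -1.975 80.6  ]
0.046 [[19.8, -28.8], [20.5, 25.8], [-11.4, 26.4], [-11.8, -29.2]] [ 4.275 -1.45  78.6  ]
0.048 [[19.5, -28.1], [20.3, 26.1], [-11.5, 26.7], [-11.9, -28.5]] [ 4.1  -0.95 76.6 ]
```

View pics/w1y.png

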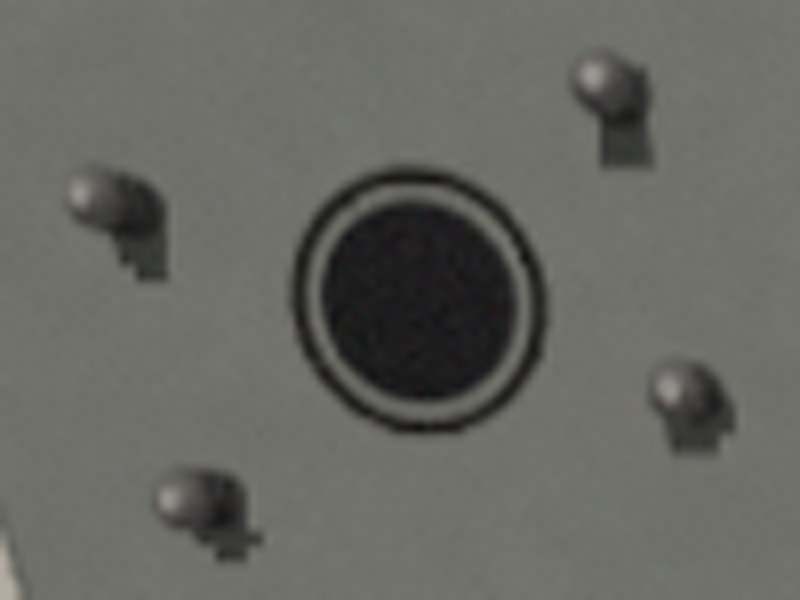

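View pics/ck_scene.png

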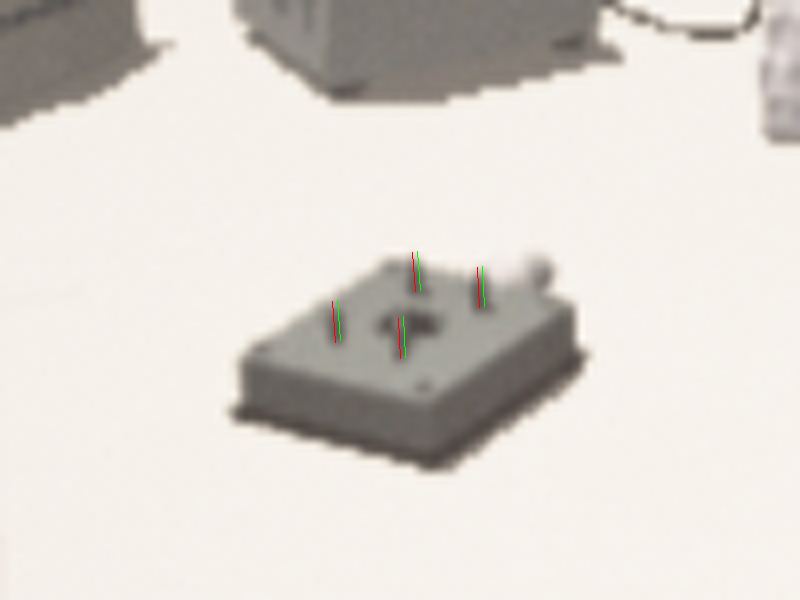

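View pics/ck_side.png

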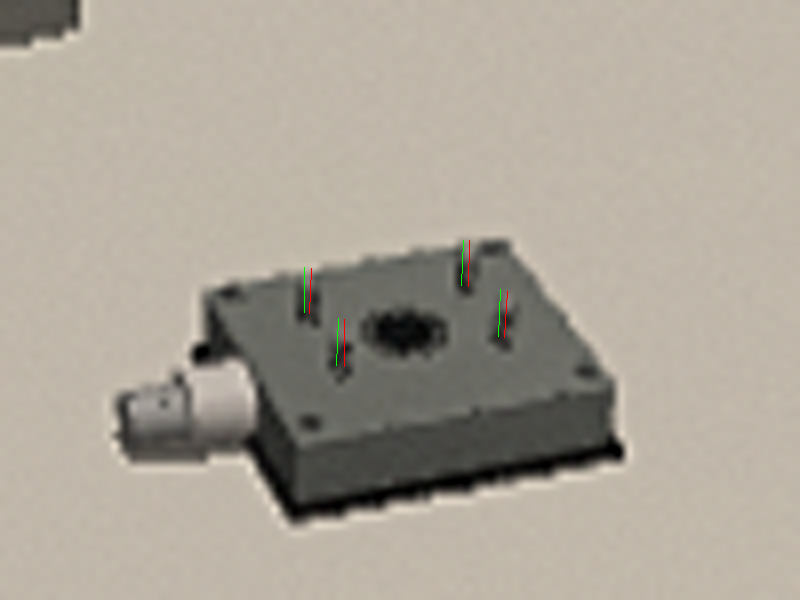

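>>> step_arm:
  motion:
    - [0.2,-0.2,0,0]
    - [0,0,2,0]
    - [0,0,2,0]
    - [0,0,0.4,0]
    - [0,0,0,0]
    - [0,0,0,0]

```text
time: 19.48
position: [0.483, 0.2099, 0.0815]
tcp_rot: [1.986, 2.434, 0.002]
force: [-0.2, 0.5, -2.3]
grip_width: 0.0198
```

```bash
python3 look.py s13
python3 - <<'E'
from h import *
T=pose();np.save("T7.npy",T);print(observe()["force"],T.round(4))
a=snapshot("wrist");cv2.imwrite("pics/w7.png",a)
cv2.imwrite("pics/w7z.png",cv2.resize(a[155:285,220:420],None,fx=4,fy=4,interpolation=cv2.INTER_CUBIC))
E
```

```text
[-0.15563621  0.53629757 -2.37769362] [[-2.006e-01  9.797e-01  1.000e-03  4.829e-01]
 [ 9.797e-01  2.006e-01  5.000e-04  2.099e-01]
 [ 3.000e-04  1.100e-03 -1.000e+00  8.130e-02]
 [ 0.000e+00  0.000e+00  0.000e+00  1.000e+00]]
```

View pics/w7z.png

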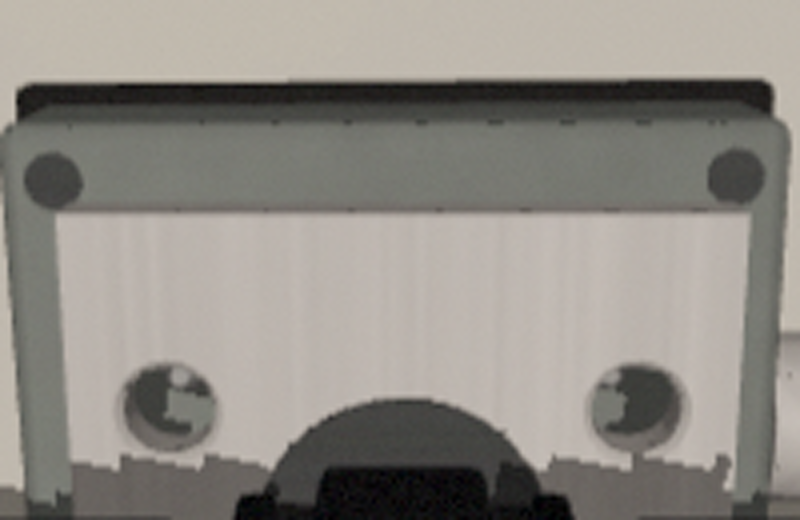

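View pics/s13.png

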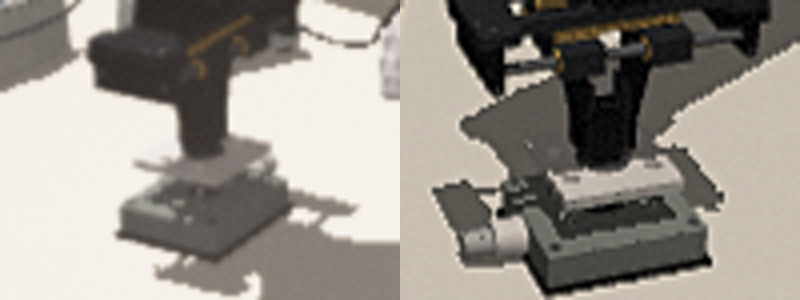

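Run:
```python
from h import *
T=np.load("T7.npy")
def tool(p): return ((p-T[:3,3])@T[:3,:3]*1000).round(1)
z=lambda q:np.array(q)/4+[220,155]
zt=T[2,3]-.0165
print("holes",tool(cast("wrist",z([(168,406),(638,406)]),zt,T)))
print("edge",tool(cast("wrist",z([(56,212),(750,212)]),zt,T)))
print("tips",tool(cast("wrist",z([(179,376),(612,379)]),.047,T)))
print("bolts",tool(cast("wrist",z([(54,180),(736,177)]),.03,T)))
```

```text
holes [[ 18.7 -27.9  16.5]
 [ 18.7  28.2  16.5]]
edge [[ 42.  -39.7  16.5]
 [ 42.1  40.1  16.5]]
tips [[ 17.2 -29.1  34.3]
 [ 16.8  27.5  34.3]]
bolts [[ 40.4 -47.9  51.2]
 [ 40.8  46.   51.3]]
```

>>> step_arm:
  motion:
    - [-0.12,-0.1,0,0]
    - [0,0,0.4,0]
    - [0,0,0.2,0]
    - [0,0,0,0]
    - [0,0,0,0]

```text
time: 20.25
position: [0.4817, 0.2083, 0.0746]
tcp_rot: [-1.986, -2.434, 0.0]
force: [0.4, 0.3, -1.8]
grip_width: 0.0197
```

Run:
```python
from h import *
T=pose();np.save("T8.npy",T);print(observe()["force"],T.round(4))
a=snapshot("wrist")
cv2.imwrite("pics/w8z.png",cv2.resize(a[155:285,220:420],None,fx=4,fy=4,interpolation=cv2.INTER_CUBIC))
```

```text
[ 0.37788149  0.31661968 -1.75791954] [[-2.006e-01  9.797e-01 -1.000e-04  4.817e-01]
 [ 9.797e-01  2.006e-01  0.000e+00  2.083e-01]
 [ 0.000e+00 -0.000e+00 -1.000e+00  7.460e-02]
 [ 0.000e+00  0.000e+00  0.000e+00  1.000e+00]]
```

View pics/w8z.png

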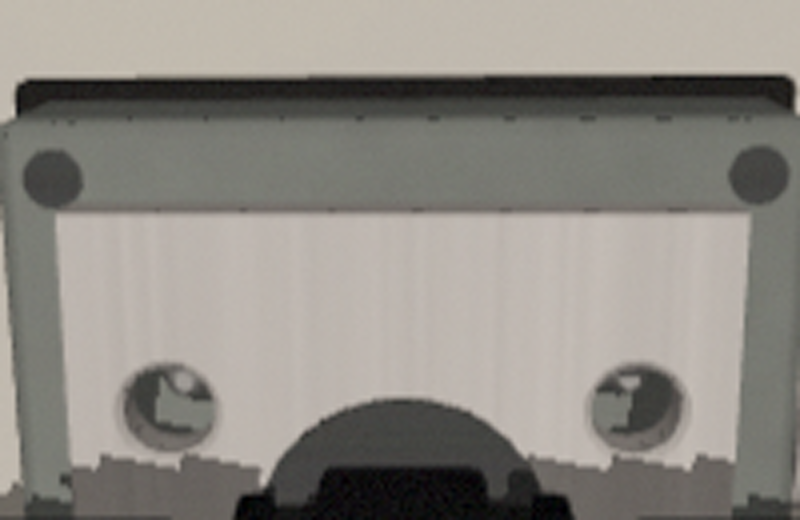

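Run:
```python
from h import *
T=np.load("T8.npy")
def tool(p): return ((p-T[:3,3])@T[:3,:3]*1000).round(1)
z=lambda q:np.array(q)/4+[220,155]
zt=T[2,3]-.0165
print("holes",tool(cast("wrist",z([(168,406),(638,406)]),zt,T)))
print("tips",tool(cast("wrist",z([(183,380),(629,382)]),.047,T)))
print("bolts",tool(cast("wrist",z([(53,179),(759,175)]),.03,T)))
```

```text
holes [[ 18.7 -27.9  16.5]
 [ 18.7  28.2  16.5]]
tips [[ 18.6 -27.7  27.6]
 [ 18.4  28.6  27.6]]
bolts [[ 41.6 -46.4  44.6]
 [ 42.1  47.5  44.6]]
```

>>> step_arm:
  motion:
    - [0,0,0.3,0]
    - [0,0,0.3,0]
    - [0,0,0.3,0]
    - [0,0,0.3,0]
    - [0,0,0,0]

```text
time: 20.92
position: [0.4815, 0.2082, 0.0622]
tcp_rot: [-1.986, -2.434, 0.001]
force: [-0.2, -0.4, -2.0]
grip_width: 0.0192
```

>>> step_arm:
  motion:
    - [0,0,0.3,0]
    - [0,0,0.3,0]
    - [0,0,0.1,0]
    - [0,0,0,0]
    - [0,0,0,0]

```text
time: 21.55
position: [0.4818, 0.2083, 0.0556]
tcp_rot: [-1.986, -2.434, -0.0]
force: [-0.1, 0.3, -1.5]
grip_width: 0.0196
```

>>> step_arm:
  motion:
    - [0,0,0.1,0]
    - [0,0,0.05,0]
    - [0,0,0,0]
    - [0,0,0,0]

```text
time: 22.05
position: [0.4818, 0.2083, 0.0545]
tcp_rot: [1.986, 2.434, 0.0]
force: [-3.0, -1.3, 6.9]
grip_width: 0.02
```

Seated contact at the expected height; release, back off and check.

>>> step_arm:
  motion:
    - [0,0,0,0]
    - [0,0,0,0]
    - [0,0,0,0]
    - [0,0,0,0]
    - [0,0,0,0]
    - [0,0,0,0]
  fingers: 0

```text
time: 22.8
position: [0.4816, 0.2083, 0.054]
tcp_rot: [-1.986, -2.434, 0.0]
force: [-0.8, 0.8, 0.2]
grip_width: 0.0435
```

>>> step_arm:
  motion:
    - [0,0,-1,0]
    - [0,0,-3,0]
    - [0,0,-5,0]
    - [-4,0,-5,0]
    - [-5,0,0,0]
    - [0,0,0,0]
    - [0,0,0,0]

```text
time: 23.68
position: [0.4995, 0.1213, 0.1932]
tcp_rot: [-1.987, -2.434, -0.001]
force: [0.1, 0.0, 0.5]
grip_width: 0.0433
```

Run:
```python
from h import *
T=pose();print(T.round(4))
a=snapshot("wrist");cv2.imwrite("pics/w9.png",a)
s=snapshot("scene");d=snapshot("side");cv2.imwrite("pics/side9.png",d)
z=lambda i,u,v:cv2.resize(i[v-38:v+37,u-50:u+50],(400,300),interpolation=cv2.INTER_CUBIC)
P=[.482,.209,.05];u,v=proj("scene",P)[0].astype(int);p,q=proj("side",P)[0].astype(int)
cv2.imwrite("pics/s14.png",np.hstack([z(s,u,v),z(d,p,q)]))
```

```text
[[-2.002e-01  9.798e-01  2.000e-04  4.995e-01]
 [ 9.798e-01  2.002e-01  4.000e-04  1.213e-01]
 [ 4.000e-04  3.000e-04 -1.000e+00  1.932e-01]
 [ 0.000e+00  0.000e+00  0.000e+00  1.000e+00]]
```

View pics/w9.png

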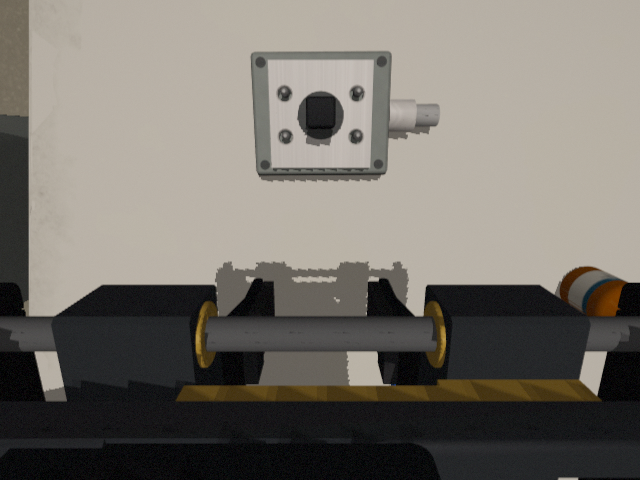

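View pics/s14.png

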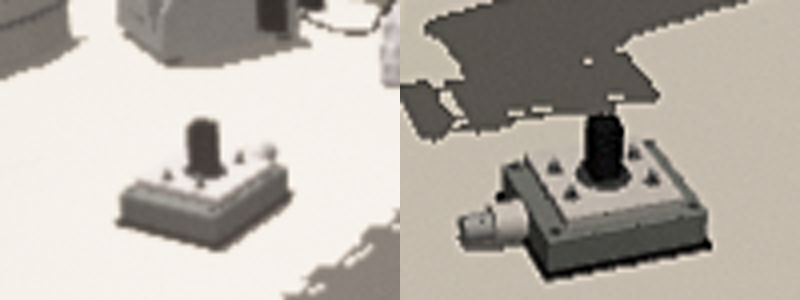

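View pics/side9.png

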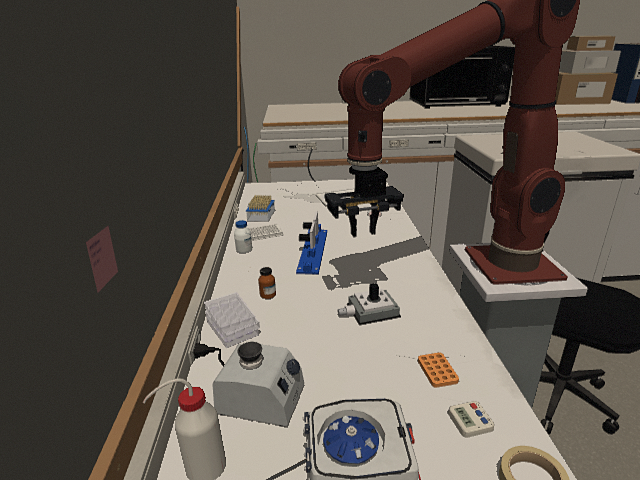

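The cover lies flat on the port with all four studs through its holes. In the side picture the bottle at (267,283) and the foam rack at (438,370) look unmoved, and the other two plates are still in the blue rack.

```bash
python3 -c "
from workcell import *
print(workorder.sign_off())"
```

```text
the job is handed in; nothing more can be done
None
```

The matching cover is on the vacuum port, flat on its seat with all four studs through its holes, and released. I handed the job in at about 24 s of the 54 s allowed.

- **Which plate:** it was the one at the rack's +y end, with holes 56 mm by 32 mm apart.
- **Laying it down:** I lifted the plate out by its top edge and stood it on the bench. I then opened the jaws bit by bit, so it leaned over and came down flat with the post up, and let go.
- **Fitting it:** I took it by the post, turned it to match the port and corrected its position twice using the wrist camera. It then lowered over the studs and met the seat at the expected height with about 7 N.

**Last checks:** the wrist, scene and side pictures show the plate level on the port and the gripper clear of it. The other two plates are still in the rack. By eye in the side picture, the bottle and foam rack have not moved. I did not look at the dish again at the end, but the arm never went near it.

**Disagreement:** my first estimates of the port's centre differed by up to about 2 mm between features. Looking through the holes just before lowering put the studs within about 0.5 mm of the hole centres, so I trusted that view. The highest contact force I read was about 15 N, when the plate first touched the bench.

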